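Tip the moulded roller out of the pan on the tipping stand

ROBOT

A 6-joint arm with a two-finger parallel gripper is mounted at the origin on the work surface. World frame = base frame: x ahead of the robot, y to its left, z up, the work surface at z = 0. Lengths are in m, angles in rad, forces in N, time in s.
With the tool pointing down it reaches from about 0.35 to 0.775 m from the base axis. Payload 5.5 kg.
Tool frame: the origin (TCP) lies midway between the tips of the shut fingers; the grasp point (between the pads) lies 19 mm behind it; z points along the fingers, y is the line along which they close (so a half turn about z gives the same grasp; the last joint's range is limited). The gripper opens to 85 mm and grips with 20 to 120 N. Pads are 22 mm wide; open, the fingers measure 114 mm over their backs; the gripper's body (76 mm by 85 mm) begins 54 mm behind the grasp point. The pads swing forward as they close: fully open they stand 13 mm farther back than shut.
Start: joints at [-1.461, 0.313, 0.046, 1.304, 0, 1.431], TCP at [0.142, -0.557, 0.231] pointing down, gripper open.
Joint ranges: [-2.76, 2.76], [-0.86, 1.69], [-1.03, 1.26], [-2.2, 2.34], [-1.47, 1.5], [-3.14, 3.14]. Speed limits (rad/s): [2.57, 2.57, 3.14, 3.14, 3.14, 3.14].

INTERFACE

Orientations are given as a unit quaternion [w, x, y, z].
In Python, from workcell import get_state, read_camera, camera_info, hand_in, recognise gives the robot as it stands.
- The arm moves only by the tool arm_command, never from a script. Its argument "moves" is one flat list of numbers, 7 for each row, row after row: the opening, from -1 (shut) to 1 (fully open), then the shift along the tool's x, y, z in mm, then the turn, a rotation vector about the tool's x, y, z in rad. A call has 1 to 8 rows; each row shifts and turns the commanded pose from where the row before left it, along the tool's axes as they then stand; what a row does not reach is not made up. A row lasts 1/8 s, in which the tool goes at most 62.5 mm and 10.7 degrees, less where a joint would pass 70% of its speed; a pose out of reach is approached as far as the arm can. A call with a gripper value outside its range is refused whole. The fingers move at their own pace and stop on an object; "newtons" is the grip in N (left out, the last holds). Time passes only in rows, so rows that do not move let the fingers close. It gives the time, the measured TCP pose, the force, the opening and the grip force at its end, in the units of the state.
- get_state(): the state, without advancing time (a new reading comes with each control period).
- read_camera(name): name is "scene" or "top" or "wrist"; returns (picture, depth): 400x640x3 uint8, blue, green, red; 400x640 float32, m along the optical axis (not along the pixel's ray), 0 where there is no reading.
- camera_info(name): a dict with "fovy" (degrees; the focal length in pixels is half the picture's height over the tangent of half this angle, whatever the lens; pixels are square), "cx", "cy" (the principal point, pixels), "k1" (the pictures are not rectified: a ray, as slopes to the right and down, at radius r is drawn at 1 + k1 r^2 times it, then the intrinsics apply), "eye" and "orientation" of the camera in the world; the wrist camera has in their place "tool_from_camera" (4x4, takes a point from camera to tool coordinates, whose origin is the TCP and whose axes are the flange's). Camera axes: x right, y down, z forward; pixel columns grow to the right and rows downward; lengths in m; the calibration is good to about 2 mm. A picture is of the moment at which its call begins: read the wrist's pose just before it. camera_info takes no time and is no camera call.
- hand_in(): hands the job in; it is judged then, once.
Trained networks look in the newest picture that a camera, given by its name, has taken for a name from the list of things; names that differ only in an ending like _2 or _b are one class to them, and where a whole thing is asked for, a point or a joint stands for the part that bears it (a point fixed in the world has none). Each returns a list of dicts, best first, with "confidence" (0 to 1); they miss things now and then, are a little off and sometimes report something else, mostly with a low value. They report only what shows in the picture. A call takes as long as a camera call. They do not tell look-alikes from the thing itself.
- recognise(camera, label): "point" ([column, row] in pixels, amid what is visible of it).
The state is a dict: "clock": time; "joint_pos": joint angles; "qvel": joint speeds; "tau": joint torques, N m; "tcp_pos": TCP position; "orientation": TCP orientation; "wrist_force": force on the tool from outside, world axes, zero at the start; "ft_torque": the same for the moment, N m; "finger_gap": finger opening in m; "grip_force": force on a finger pad.
Only numpy, scipy, OpenCV 4.12 (cv2) and the standard library are available. Lean on these libraries where they do the work, as an engineer would, in place of code of your own. Each camera call takes 0.05 s, during which the arm holds its last target. There are 200 camera calls.

TASK

Lift the metal pan by its top strap, keeping the black roller in it, and set it level on the tipping stand with its two side pins in the slots and its open end over the grey tote, then let go of it. Take it again by its rear bar, tip it until that bar comes up against the two slanted stops and hold it there for a second, so that the roller drops into the tote; then lower it by the bar until it lies level on its rest, and let go. The pan stays in its slots throughout, and the other things on the bench stay where they are.

Things in the scene. Friction and masses are not known exactly. Their poses are not given: they have to be found in the camera images.
- pan: Loose open sheet-metal pan, 135 (x) by 90 mm (y), walls 40 mm high, 4 mm thick, 0.36 kg. Origin on its underside below the side pins; x to the open end (x = 70 mm), rear wall at x = -65 mm, z up. Side pins, 12 mm thick, reach out to y = +-66 mm at x = 0, z = 15 mm. A flat strap bridges it, a round bar is held out behind. Floor ribs (2.5 mm) hold the roller until tipped about 31 degrees.
- pan_axis (a point): middle of the line through the pan's two side pins (pan frame 0, 0, 15 mm)
- pan_strap (a point): centre of the flat strap over the pan, the carrying handle near the centre of mass: 12 mm thick in the pan's x, 90 mm long in y, 22 mm high (pan frame -12, 0, 79 mm); clear below it
- pan_bar (a point): centre of the pan's rear bar, the tipping handle: a round bar 12 mm thick, 166 mm long along the pan's y (pan frame -105, 0, 65 mm), joined to the pan by two thin struts at y = +-38 mm
- roller: the black plastic roller, 36 mm in diameter and 64 mm long along its own y, about 70 g; origin at its centre. It starts between the ribs in the pan (pan frame 36, 0, 22 mm)
- stand: Grey tipping stand, fixed. Origin on the bench below the pin axis; x towards the tote. Two cheeks at y = +-51 to 61 mm, each with a slot at x = 0: 15 mm wide from z = 99 to 113 mm, flaring to 50 mm at z = 132 mm. A rest across at x = -50 mm, top at z = 90 mm, carries the rear of the level pan.
- stand_axis (a point): where the middle of the pan's pin axis lies when the pan is in the slots (stand frame 0, 0, 105 mm); with the pan level its x then agrees with the stand's
- stop: Adjustable stop, fixed: two bare steel uprights on the stand at y = +-77 mm (12 mm wide), 230 mm high, with slanted heads that the ends of the pan's rear bar meet when the pan is tipped far enough (35 to 43 degrees, nose down, as the stop is set along the stand's x). Axes as the stand's.
- stop_face (a point): between the two heads, at the middle of their slanted rear faces; the faces look backwards and down (25 degrees below the stand's -x)
- tote: the low grey collecting tote, fixed, 190 mm (x) by 160 mm (y), 38 mm high, walls 5 mm; origin at the centre of its underside. It stands just beyond the stand
- spray_can: bystander: spray can 56 mm in diameter, 130 mm high; origin at the centre of its underside
- tape_roll: bystander: lying roll of tape, 84 mm across, 30 mm high
- screwdriver: bystander: screwdriver 160 mm long, lying along its x
- trim_part: bystander: curved black trim part about 210 mm long
- mug: bystander: white mug 80 mm across, 95 mm high
Things that resemble listed ones, but are neither listed nor needed, are in the scene too. Leave any yellow look-alike of the pan alone.

How it is judged:
By the outcome, as a careful person would: the job done as asked, in the order asked, and still so for the second after the job is handed in, with the robot touching nothing.
It also fails if it takes over 67 s, if anything falls off the work surface, if the arm or the gripper's body presses on something with over 40 N, if the wrist force passes 120 N, or if a joint passes its speed limit or range.

## Working session

There is one attempt and no reset: what is moved stays moved. The work goes in short steps, Python scripts to look and compute and a tool call to move; the robot and the scene stay as the last step left them, time stands still between calls to the robot, and variables do not carry over. Pictures are saved under pics/ and viewed, at most 14 in all, crops included, and the job is handed in when it is done.

Besides the shell and the picture viewer there is one more tool, called after "Call:" by a JSON object that holds its "method" and its "body". arm_command: Moves the arm, as the interface text tells. Its arguments: {"type":"object","properties":{"moves":{"type":"array"},"newtons":{"type":"number"}},"required":["moves"]}

```bash
ls; mkdir -p pics
cat > h.py <<'E'
import numpy as np, cv2
from scipy.spatial.transform import Rotation as R
from workcell import get_state, read_camera, camera_info, hand_in, recognise
def Rq(q): return R.from_quat([q[1],q[2],q[3],q[0]])
def cam(name, st=None):
    c=camera_info(name); f=200/np.tan(np.radians(c["fovy"])/2)
    if name=="wrist":
        T=np.array(c["tool_from_camera"]); Rt=Rq(st["orientation"]).as_matrix()
        Rc=Rt@T[:3,:3]; eye=Rt@T[:3,3]+np.array(st["tcp_pos"])
    else:
        o=np.array(c["orientation"]); Rc=Rq(o).as_matrix() if o.size==4 else o; eye=np.array(c["eye"])
    return c,f,Rc,eye
def rays(name,px,st=None):
    c,f,Rc,eye=cam(name,st); px=np.atleast_2d(px).astype(float)
    d=(px-[c["cx"],c["cy"]])/f; s=d.copy()
    for _ in range(20): s=d/(1+c["k1"]*(s**2).sum(1,keepdims=True))
    return eye, np.c_[s,np.ones(len(s))]@Rc.T
def lift(name,px,depth,st=None):
    px=np.atleast_2d(px); e,r=rays(name,px,st)
    return e+r*np.asarray(depth).reshape(-1,1)
def onz(name,px,z,st=None):
    e,r=rays(name,px,st); return e+r*((z-e[2])/r[:,2:3])
def proj(name,P,st=None):
    c,f,Rc,eye=cam(name,st); p=(np.atleast_2d(P)-eye)@Rc; s=p[:,:2]/p[:,2:]
    return s*(1+c["k1"]*(s**2).sum(1,keepdims=True))*f+[c["cx"],c["cy"]]
def cloud(name,depth,st=None):
    v,u=np.mgrid[0:400,0:640]; px=np.c_[u.ravel(),v.ravel()]
    return lift(name,px,depth.ravel(),st).reshape(400,640,3)
E
python3 - <<'E'
from h import *
s=get_state(); print(s["clock"],s["tcp_pos"],s["orientation"])
for n in ("scene","top"):
    p,d=read_camera(n); cv2.imwrite(f"pics/{n}0.png",p); np.savez(f"{n}0.npz",p=p,d=d)
    print(n,camera_info(n))
    for l in ("pan","pan_strap","pan_bar","roller","stand","stop","tote"):
        print(l,[(np.round(x["point"]).tolist(),round(x["confidence"],2)) for x in recognise(n,l)])
E
```

```text
pics
0.0 [ 0.14207749 -0.55664112  0.23040634] [-9.16730276e-04  9.92209858e-01  1.24574302e-01  1.92603535e-05]
scene {'fovy': 54.941932764660876, 'cx': 315.9894674330595, 'cy': 200.955115478323, 'k1': -0.011692226243716084, 'eye': array([1.06807471, 0.54483145, 1.09954927]), 'orientation': array([-0.13096694,  0.32487202,  0.87631176, -0.3307318 ])}
pan [([367.0, 276.0], 0.74), ([465.0, 259.0], 0.71), ([291.0, 182.0], 0.28)]
pan_strap [([368.0, 275.0], 0.76), ([460.0, 255.0], 0.67)]
pan_bar [([462.0, 256.0], 0.74), ([363.0, 274.0], 0.67)]
roller [([355.0, 284.0], 0.81), ([289.0, 187.0], 0.7)]
stand [([247.0, 229.0], 0.68), ([282.0, 207.0], 0.61)]
stop [([292.0, 183.0], 0.68)]
tote [([249.0, 232.0], 0.8)]
top {'fovy': 43.06294429252583, 'cx': 319.1556056742884, 'cy': 190.65461645951237, 'k1': 0.05663595187547504, 'eye': array([ 0.30412385, -0.06421491,  1.59613721]), 'orientation': array([-0.03066305,  0.71487929, -0.69701979,  0.04659167])}
pan [([233.0, 171.0], 0.88), ([174.0, 270.0], 0.57), ([367.0, 180.0], 0.39)]
pan_strap [([172.0, 270.0], 0.97), ([234.0, 173.0], 0.94)]
pan_bar [([233.0, 175.0], 0.74), ([172.0, 271.0], 0.56)]
roller [([232.0, 153.0], 0.52)]
stand [([364.0, 182.0], 0.6)]
stop [([386.0, 165.0], 0.62)]
tote [([361.0, 119.0], 0.69)]
```

View pics/scene0.png

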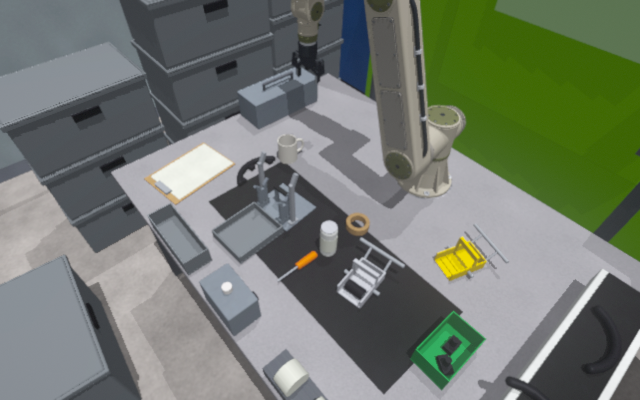

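Run:
```python
from h import *
p=np.load("top0.npz")["p"]
cv2.imwrite("pics/top0c.png",cv2.resize(p[60:330,120:480],None,fx=2.2,fy=2.2,interpolation=cv2.INTER_CUBIC))
```

```text
(no output)
```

View pics/top0c.png

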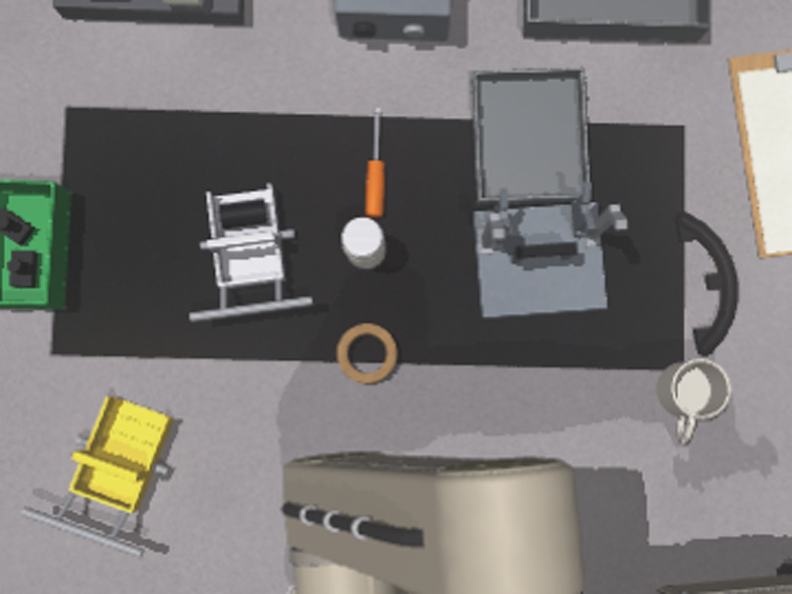

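The metal pan is at top (231,170): grey, with the black roller at (232,153). The yellow one at (174,270) is the look-alike and empty, so I leave it alone. The enlarged crop confirms this. The stand is at about (365,178), with its tote beyond at (361,119). Next I work out the coarse poses.

Run:
```python
from h import *
f=lambda a:np.array(a)/2.2+[120,60]
r=lambda a:np.round(a,4).tolist()
b=onz("top",f([[192,317],[311,300]]),.065+.003); print("bar",r(b),r(b.mean(0)), np.linalg.norm(b[0]-b[1]))
s=onz("top",f([[202,243],[292,233]]),.09); print("strap",r(s),r(s.mean(0)),np.linalg.norm(s[0]-s[1]))
ax=b.mean(0)-s.mean(0); print("yaw", np.degrees(np.arctan2(-ax[1],-ax[0])), "bar yaw",np.degrees(np.arctan2(*(b[0]-b[1])[[0,1]])))
print("plate",r(onz("top",f([[475,212],[599,200],[606,305],[483,317]]),0.01)))
print("tote",r(onz("top",f([[472,70],[585,69],[588,206],[474,200]]),0.038)))
d=np.load("top0.npz")["d"]; C=cloud("top",d)
m=(C[...,0]>.2)&(C[...,0]<.5)&(C[...,1]<-.05)&(C[...,1]>-.35)&(d>0)
for lo,hi in ((.02,.06),(.08,.1),(.11,.14),(.17,.26)):
    q=C[m&(C[...,2]>lo)&(C[...,2]<hi)]; print(lo,len(q),r(q.min(0)),r(q.max(0)),r(q.mean(0)))
print(camera_info("wrist"));
```

```text
bar [[0.4228, 0.238, 0.068], [0.4503, 0.0774, 0.068]] [0.4366, 0.1577, 0.068] 0.16298661121178415
strap [[0.5219, 0.2251, 0.09], [0.5391, 0.1044, 0.09]] [0.5305, 0.1647, 0.09] 0.12189766724054664
yaw 4.275983802052508 bar yaw -9.713826784948317
plate [[0.5895, -0.1484, 0.01], [0.6121, -0.3275, 0.01], [0.4598, -0.3389, 0.01], [0.4379, -0.163, 0.01]]
tote [[0.7906, -0.1383, 0.038], [0.7968, -0.3007, 0.038], [0.5976, -0.3073, 0.038], [0.6017, -0.1452, 0.038]]Traceback (most recent call last):
  File "<stdin>", line 12, in <module>
    return umr_minimum(a, axis, None, out, keepdims, initial, where)
ValueError: zero-size array to reduction operation minimum which has no identity
```

Run:
```python
from h import *
print(camera_info("wrist")); s=get_state(); print(Rq(s["orientation"]).as_matrix().round(3))
r=lambda a:np.round(a,3).tolist()
d=np.load("top0.npz")["d"]; C=cloud("top",d)
m=(C[...,0]>.4)&(C[...,0]<.66)&(C[...,1]<-.1)&(C[...,1]>-.4)&(d>0)
for lo,hi in ((.02,.06),(.08,.1),(.11,.14),(.17,.26)):
    q=C[m&(C[...,2]>lo)&(C[...,2]<hi)]
    if len(q): print(lo,len(q),r(q.min(0)),r(q.max(0)),r(q.mean(0)))
```

```text
{'fovy': 58.81470174790477, 'cx': 317.7966134873277, 'cy': 195.1848901263928, 'k1': 0.003138746847958759, 'tool_from_camera': array([[ 3.93945338e-04, -9.66387874e-01, -2.57088159e-01,
         6.56265124e-02],
       [ 9.99999708e-01,  5.48908376e-04, -5.30997522e-04,
         3.76964125e-06],
       [ 6.54267410e-04, -2.57087875e-01,  9.66387809e-01,
        -1.44364582e-01],
       [ 0.00000000e+00,  0.00000000e+00,  0.00000000e+00,
         1.00000000e+00]])}
[[ 0.969  0.247 -0.   ]
 [ 0.247 -0.969 -0.   ]
 [-0.     0.    -1.   ]]
0.02 257 [0.517, -0.325, 0.02] [0.66, -0.149, 0.06] [0.596, -0.233, 0.035]
0.08 213 [0.517, -0.324, 0.08] [0.599, -0.157, 0.1] [0.539, -0.247, 0.089]
0.11 147 [0.539, -0.323, 0.111] [0.613, -0.157, 0.137] [0.574, -0.243, 0.125]
0.17 135 [0.52, -0.325, 0.17] [0.571, -0.157, 0.238] [0.546, -0.247, 0.212]
```

Call:
{"method": "arm_command", "body": {"moves": [1,52,-19,-17,0,0,0,1,52,-19,-17,0,0,0,1,52,-19,-17,0,0,0,1,52,-19,-17,0,0,0,1,52,-19,-17,0,0,0,1,52,-19,-17,0,0,0,1,52,-19,-17,0,0,0,1,52,-19,-17,0,0,0]}}

```text
clock: 1.8
tcp_pos: [0.509, -0.3059, 0.3681]
orientation: [0.0, 0.992, 0.125, 0.0]
wrist_force: [1.1, -1.2, 0.5]
finger_gap: 0.0857
grip_force: 0.0
```

Call:
{"method": "arm_command", "body": {"moves": [1,52,-19,-17,0,0,0,1,52,-19,-17,0,0,0,1,0,0,0,0,0,0.14,1,0,0,0,0,0,0.14,1,0,0,0,0,0,0,1,0,0,0,0,0,0]}}

```text
clock: 2.55
tcp_pos: [0.5989, -0.2447, 0.4013]
orientation: [0.0, 1.0, -0.014, -0.0]
wrist_force: [-0.9, 0.3, -0.2]
finger_gap: 0.0853
grip_force: 0.0
```

Run:
```python
from h import *
s=get_state(); print(s["clock"],s["tcp_pos"],s["orientation"])
p,d=read_camera("wrist"); cv2.imwrite("pics/w1.png",p)
np.savez("w1.npz",p=p,d=d,t=s["tcp_pos"],o=s["orientation"])
for l in ("stand","stop","tote"): print(l,[(np.round(x["point"]).tolist(),round(x["confidence"],2)) for x in recognise("wrist",l)])
C=cloud("wrist",d,s); r=lambda a:np.round(a,3).tolist()
m=(C[...,0]>.4)&(C[...,0]<.66)&(C[...,1]<-.1)&(C[...,1]>-.4)&(d>0)
for lo,hi in ((.08,.095),(.125,.14),(.17,.26)):
    q=C[m&(C[...,2]>lo)&(C[...,2]<hi)]
    if len(q): print(lo,len(q),r(q.min(0)),r(q.max(0)),r(q.mean(0)))
```

```text
2.55 [ 0.59888184 -0.24467892  0.40133179] [ 4.81617602e-05  9.99900167e-01 -1.41299157e-02 -1.28368227e-06]
stand [([315.0, 189.0], 0.96)]
stop [([375.0, 202.0], 0.81)]
tote [([297.0, 69.0], 0.94)]
0.08 1012 [0.516, -0.318, 0.08] [0.603, -0.153, 0.095] [0.536, -0.236, 0.09]
0.125 576 [0.541, -0.318, 0.125] [0.615, -0.153, 0.14] [0.574, -0.232, 0.131]
0.17 1763 [0.519, -0.323, 0.17] [0.573, -0.153, 0.236] [0.548, -0.235, 0.212]
```

View pics/w1.png

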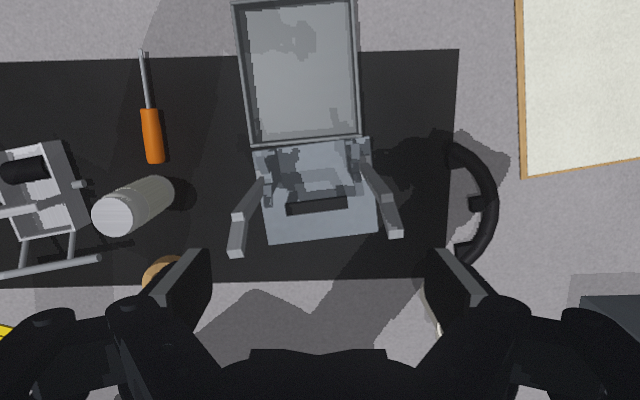

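The view shows the stand at (315,189), its two stop heads at about (237,235) and (393,233), the cheek tops at about (258,165) and (360,155), and the rest at (318,207). I fit its pose from the depth.

Run:
```python
from h import *
z=np.load("w1.npz"); s=dict(tcp_pos=z["t"],orientation=z["o"]); C=cloud("wrist",z["d"],s); p=z["p"]
m=(C[...,0]>.45)&(C[...,0]<.66)&(C[...,1]<-.13)&(C[...,1]>-.36)&(z["d"]>0)&(np.mgrid[0:400,0:640][0]<265)
r=lambda a:np.round(a,4).tolist()
h=C[m&(C[...,2]>.205)&(C[...,2]<.24)]; L=h[h[:,1]>-.235]; Rr=h[h[:,1]<-.235]
for q in (L,Rr): print("head",len(q),r(q.min(0)),r(q.max(0)),r(np.median(q,0)))
mid=lambda q:(q.min(0)+q.max(0))/2
v=mid(L)-mid(Rr); yaw=np.arctan2(-v[0],v[1]); print("yaw",np.degrees(yaw),np.hypot(*v[:2]),"mid",r((mid(L)+mid(Rr))/2))
u=np.array([np.cos(yaw),np.sin(yaw)]); w=np.array([-u[1],u[0]]); c=(mid(L)+mid(Rr))[:2]/2
S=np.stack([(C[...,:2]-c)@u,(C[...,:2]-c)@w,C[...,2]],-1)
for sg in (1,-1):
  k=S[m&(abs(S[...,1]*sg-.056)<.012)&(S[...,2]>.09)&(S[...,2]<.14)]
  for lo in np.arange(.095,.14,.006):
    q=k[(k[:,2]>lo)&(k[:,2]<=lo+.006)]; 
    if len(q): print(sg,round(lo,3),len(q),"x",np.unique((q[:,0]*1000).round(-0)//4*4).astype(int).tolist(),"y",r(q[:,1].min()),r(q[:,1].max()))
k=S[m&(abs(S[...,1])<.04)&(S[...,2]>.085)&(S[...,2]<.1)]; print("rest",len(k),r(k.min(0)),r(k.max(0)))
cv2.imwrite("pics/w1c.png",cv2.resize(p[110:270,210:430],None,fx=3.6,fy=3.6,interpolation=cv2.INTER_CUBIC))
```

```text
head 556 [0.5193, -0.1704, 0.205] [0.5458, -0.1536, 0.2356] [0.5342, -0.1631, 0.2246]
head 532 [0.5351, -0.3228, 0.205] [0.5617, -0.307, 0.2357] [0.5502, -0.314, 0.225]
yaw 5.9129689815749735 0.15370224875566715 mid [0.5405, -0.2384, 0.2203]
1 0.095 69 x [16, 20, 24, 28, 32, 36, 40, 44, 48, 52, 56] y 0.051 0.0614
1 0.101 55 x [16, 20, 24, 28, 32, 36, 40, 44, 48, 52, 56] y 0.0511 0.0611
1 0.107 25 x [20, 24, 28, 44, 48, 52, 56] y 0.051 0.0602
1 0.113 57 x [16, 20, 24, 28, 44, 48, 52, 56] y 0.051 0.0612
1 0.119 88 x [12, 16, 20, 24, 44, 48, 52, 56] y 0.0511 0.061
1 0.125 113 x [4, 8, 12, 16, 20, 52, 56, 60, 64, 68] y 0.051 0.0612
1 0.131 127 x [4, 8, 12, 16, 56, 60, 64, 68] y 0.0508 0.0612
-1 0.095 59 x [24, 28, 32, 36, 40, 48, 52] y -0.0607 -0.0506
-1 0.101 41 x [16, 20, 28, 32, 36, 40, 44, 52, 56] y -0.0604 -0.0507
-1 0.107 15 x [24, 28, 48] y -0.0597 -0.0507
-1 0.113 48 x [16, 20, 24, 28, 44, 48, 52] y -0.0605 -0.0507
-1 0.119 94 x [12, 20, 24, 28, 48, 52, 56, 60] y -0.0608 -0.0507
-1 0.125 105 x [4, 8, 12, 16, 20, 52, 56, 60, 64, 68] y -0.0608 -0.0507
-1 0.131 121 x [4, 8, 12, 56, 60, 64, 68] y -0.0607 -0.0507
rest 766 [-0.0211, -0.0399, 0.085] [-0.0042, 0.04, 0.094]
```

View pics/w1c.png

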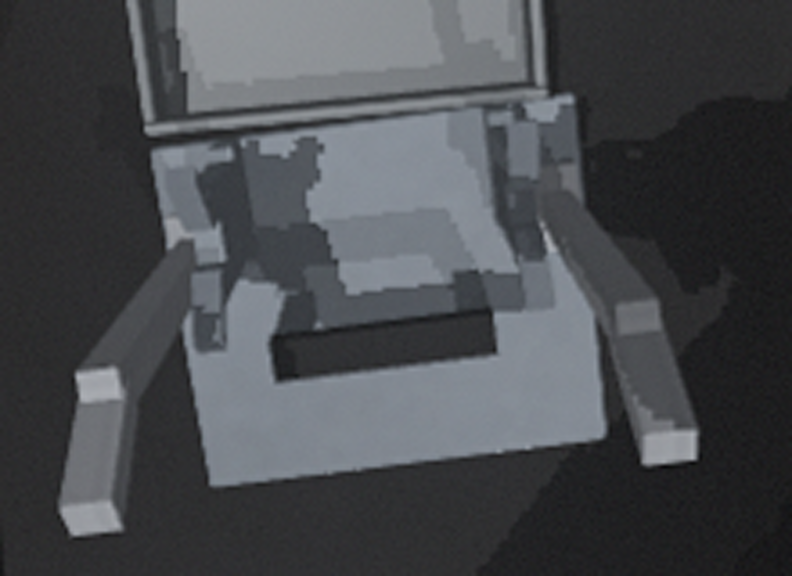

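Run:
```python
from h import *
s=get_state(); print(np.round(s["joint_pos"],3))
z=np.load("w1.npz"); st=dict(tcp_pos=z["t"],orientation=z["o"]); C=cloud("wrist",z["d"],st)
c=np.array([.5405,-.2384]); y=np.radians(5.913); u=np.array([np.cos(y),np.sin(y)]); w=np.array([-u[1],u[0]])
S=np.stack([(C[...,:2]-c)@u,(C[...,:2]-c)@w,C[...,2]],-1)
k=S[(abs(abs(S[...,1])-.056)<.007)&(abs(S[...,2]-.132)<.004)&(abs(S[...,0])<.1)]
print("cheek top z",np.median(k[:,2]), np.percentile(k[:,0],[0,1,99,100]).round(4))
a=k[abs(k[:,2]-np.median(k[:,2]))<.001][:,0]; print("gap",a[a<.037].max(),a[a>.037].min())
k=S[(abs(S[...,1])<.04)&(abs(S[...,2]-.09)<.006)&(abs(S[...,0]+.013)<.02)]; print("rest z",np.median(k[:,2]))
k=S[(abs(S[...,1])<.12)&(abs(S[...,0]+.06)<.03)&(abs(S[...,2])<.02)]; print("plate z",np.median(k[:,2]))
for sg in (1,-1):
  k=S[(abs(S[...,1]*sg-.077)<.009)&(S[...,2]>.15)&(abs(S[...,0])<.06)]
  for lo in np.arange(.15,.24,.01):
    q=k[(k[:,2]>lo)&(k[:,2]<=lo+.01)]
    if len(q): print(sg,round(lo,2),(q[:,0].min()*1e3).round(1),(q[:,0].max()*1e3).round(1),(q[:,1].min()*1e3).round(1),(q[:,1].max()*1e3).round(1))
```

```text
[-0.512  0.528  0.794  1.836 -0.     2.659]
cheek top z 0.1322981185064797 [0.0051 0.0058 0.0688 0.069 ]
gap 0.015512073981072823 0.05922445613797278
rest z 0.09153614647042574
plate z 0.009365013252034093
1 0.15 8.4 24.1 70.7 83.2
1 0.16 8.0 24.1 70.7 82.7
1 0.17 8.0 24.3 70.6 83.2
1 0.18 9.1 24.3 70.7 82.8
1 0.19 3.3 24.2 69.5 83.9
1 0.2 -0.3 24.1 69.6 84.0
1 0.21 -5.6 10.2 69.3 84.1
1 0.22 -13.1 6.0 69.5 83.9
1 0.23 -12.0 1.3 69.5 84.3
-1 0.15 8.0 24.2 -83.0 -70.5
-1 0.16 10.3 24.2 -82.3 -70.7
-1 0.17 8.2 24.5 -82.9 -70.8
-1 0.18 7.4 24.3 -82.7 -69.9
-1 0.19 4.7 24.4 -84.1 -69.8
-1 0.2 -1.4 23.3 -83.9 -69.8
-1 0.21 -6.9 10.9 -84.0 -69.8
-1 0.22 -12.8 5.9 -83.8 -69.8
-1 0.23 -12.3 1.3 -84.0 -69.8
```

Call:
{"method": "arm_command", "body": {"moves": [1,-10,-52,0,0,0,0,1,-10,-52,0,0,0,0,1,-10,-52,0,0,0,0,1,-10,-52,0,0,0,0,1,-10,-52,0,0,0,0,1,-10,-52,0,0,0,0,1,-10,-52,0,0,0,0,1,-13,-52,0,0,0,-0.174]}}

```text
clock: 3.75
tcp_pos: [0.5262, 0.1451, 0.4025]
orientation: [-0.011, 0.995, 0.095, 0.001]
wrist_force: [1.0, 0.2, -0.2]
finger_gap: 0.0854
grip_force: 0.0
```

Call:
{"method": "arm_command", "body": {"moves": [1,0,0,10,0,0,-0.174,1,0,0,10,0,0,-0.174,1,0,0,10,0,0,-0.174,1,0,0,10,0,0,-0.174,1,0,0,10,0,0,-0.174,1,0,0,10,0,0,-0.174,1,0,0,10,0,0,-0.174,1,0,0,10,0,0,-0.174]}}

```text
clock: 4.75
tcp_pos: [0.5262, 0.1466, 0.3224]
orientation: [-0.008, 0.702, 0.712, 0.008]
wrist_force: [-0.3, -0.2, -0.0]
finger_gap: 0.0857
grip_force: 0.0
```

Call:
{"method": "arm_command", "body": {"moves": [1,0,0,0,0,0,-0.174,1,0,0,0,0,0,0,1,0,0,0,0,0,0]}}

```text
clock: 5.12
tcp_pos: [0.5263, 0.1467, 0.3228]
orientation: [-0.007, 0.641, 0.768, 0.009]
wrist_force: [-0.3, -0.3, -1.4]
finger_gap: 0.0855
grip_force: 0.0
```

Run:
```python
from h import *
s=get_state(); print(s["clock"],s["tcp_pos"],s["orientation"])
p,d=read_camera("wrist"); cv2.imwrite("pics/w2.png",p)
np.savez("w2.npz",p=p,d=d,t=s["tcp_pos"],o=s["orientation"])
for l in ("pan_strap","pan_bar","roller"): print(l,[(np.round(x["point"]).tolist(),round(x["confidence"],2)) for x in recognise("wrist",l)])
```

```text
5.125 [0.52634706 0.1466603  0.3228364 ] [-0.00721866  0.64088719  0.76755382  0.00852246]
pan_strap [([128.0, 5.0], 0.87), ([310.0, 136.0], 0.71)]
pan_bar [([309.0, 135.0], 0.85), ([129.0, 5.0], 0.74), ([366.0, 272.0], 0.59)]
roller [([361.0, 137.0], 0.8)]
```

View pics/w2.png

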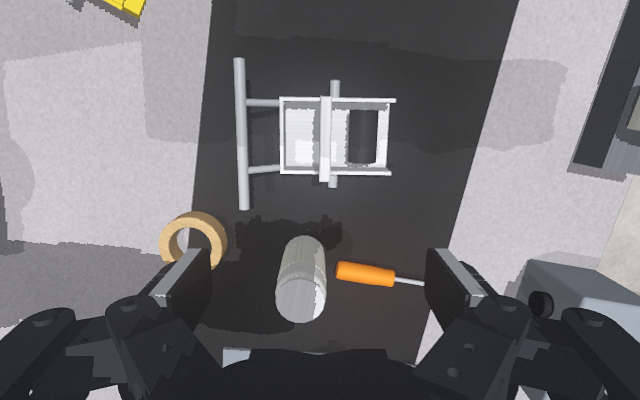

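Strap at (325,138), bar at (241,134), and the roller is between the ribs at (361,137). The spray can is at (300,290), clear of the pan but below the gripper. The tool is tilted by about 1.3°, which I correct on the way.

```bash
cat >> h.py <<'E'
def goto(pos,rot,s):
    "tool-frame shift mm and rotation vector from state s to pos, rot(matrix)"
    A=Rq(s["orientation"]); return (A.inv().apply(np.array(pos)-s["tcp_pos"])*1e3).round(1), (A.inv()*R.from_matrix(rot)).as_rotvec().round(4)
def down(yaw,pitch=0):
    "tool x at world yaw(rad), z down; pitch about tool x (rad)"
    return (R.from_euler("z",yaw)*R.from_euler("x",np.pi)*R.from_euler("x",pitch)).as_matrix()
E
python3 - <<'E'
from h import *
z=np.load("w2.npz"); s=dict(tcp_pos=z["t"],orientation=z["o"]); C=cloud("wrist",z["d"],s); U,V=np.meshgrid(range(640),range(400))
r=lambda a:np.round(a,4).tolist()
def box(u0,u1,v0,v1,lo,hi): return C[(U>=u0)&(U<=u1)&(V>=v0)&(V<=v1)&(C[...,2]>lo)&(C[...,2]<hi)]
st=box(312,340,90,190,.083,.1); b=box(225,255,50,215,.055,.085)
for n,q in(("strap",st),("bar",b)):
    m=q[:,:2].mean(0); _,_,vt=np.linalg.svd(q[:,:2]-m); a=vt[0]*np.sign(vt[0][1])
    t=(q[:,:2]-m)@a; e=(q[:,:2]-m)@[a[1],-a[0]]
    ctr=m+a*(t.min()+t.max())/2+np.array([a[1],-a[0]])*(np.percentile(e,1)+np.percentile(e,99))/2
    print(n,len(q),r(ctr),"yaw",np.degrees(np.arctan2(-a[0],a[1])).round(2),"len",np.ptp(t).round(4),np.ptp(e).round(4),"ztop",np.percentile(q[:,2],[50,98]).round(4))
st=get_state(); print(Rq(st["orientation"]).as_matrix().round(4), np.round(st["joint_pos"],3))
q=C[(abs(C[...,0]-.43)<.2)&(abs(C[...,1]-.06)<.06)&(C[...,2]>.1)&(C[...,2]<.16)]; print("can top",q.max(0),q.mean(0))
E
```

```text
strap 966 [0.53, 0.1777] yaw 9.31 len 0.0882 0.0121 ztop [0.0917 0.0934]
bar 1799 [0.4424, 0.1628] yaw 9.36 len 0.1661 0.0218 ztop [0.0715 0.0738]
[[-1.801e-01  9.836e-01 -4.000e-04]
 [ 9.834e-01  1.801e-01  2.230e-02]
 [ 2.200e-02  3.600e-03 -9.998e-01]] [0.113 0.246 0.177 1.5   0.022 1.502]
can top [0.56016678 0.03906329 0.13436161] [0.5322789  0.02174284 0.1261225 ]
```

Run:
```python
from h import *
s=get_state(); print(goto([.530,.1777,.060],down(np.radians(99.3)),s), goto([.530,.1777,.3228],down(np.radians(99.3)),s))
```

```text
(array([ 24. ,   8.2, 263.3]), array([ 0.0034, -0.0221,  0.0188])) (array([29.8,  9.2,  0.6]), array([ 0.0034, -0.0221,  0.0188]))
```

Call:
{"method": "arm_command", "body": {"moves": [1,29.8,9.2,0.6,0.0034,-0.0221,0.0188,1,0,0,45,0,0,0,1,0,0,45,0,0,0,1,0,0,45,0,0,0,1,0,0,45,0,0,0,1,0,0,23,0,0,0,1,0,0,0,0,0,0]}}

```text
clock: 6.2
tcp_pos: [0.5283, 0.1774, 0.1177]
orientation: [-0.001, 0.647, 0.762, -0.002]
wrist_force: [-0.3, -0.3, 0.2]
finger_gap: 0.0855
grip_force: 0.0
```

Run:
```python
from h import *
s=get_state(); print(s["tcp_pos"],goto([.530,.1777,.060],down(np.radians(99.3)),s))
p,d=read_camera("wrist"); cv2.imwrite("pics/w3.png",p)
C=cloud("wrist",d,s);V,U=np.mgrid[0:400,0:640]
q=C[(abs(C[...,0]-.53)<.025)&(abs(C[...,1]-.178)<.06)&(abs(C[...,2]-.09)<.012)]
m=q[:,:2].mean(0); _,_,vt=np.linalg.svd(q[:,:2]-m); a=vt[0]*np.sign(vt[0][1]); print(len(q),m,np.degrees(np.arctan2(-a[0],a[1])),np.percentile(q[:,2],[5,50,95]),np.ptp((q[:,:2]-m)@a),((q[:,:2]-m)@a).min(),np.percentile((q[:,:2]-m)@[a[1],-a[0]],[1,99]))
```

```text
[0.52825875 0.17740868 0.11773721] (array([ 0. ,  2. , 57.7]), array([-0.0046,  0.0001,  0.0005]))
3897 [0.52921309 0.1816782 ] 9.490705822383768 [0.08997421 0.09158202 0.09263881] 0.08998937221598109 -0.04895950295608971 [-0.0059204   0.00589381]
```

View pics/w3.png

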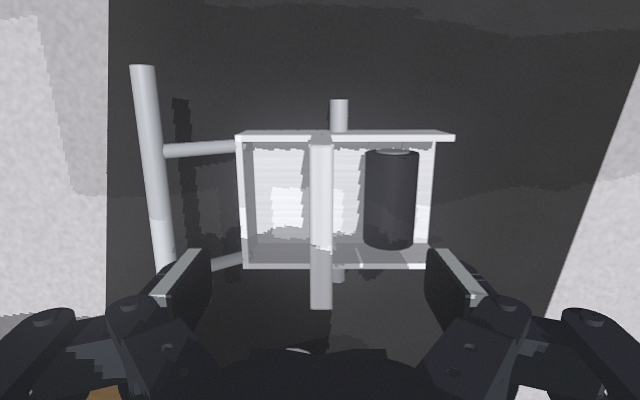

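The strap runs from (321,145) to (321,307) between the open fingers, and its centre and yaw are confirmed. I now descend and grip.

Call:
{"method": "arm_command", "body": {"moves": [1,0,2,30,-0.0046,0,0,1,0,0,27.7,0,0,0,1,0,0,0,0,0,0,-1,0,0,0,0,0,0,-1,0,0,0,0,0,0,-1,0,0,0,0,0,0,-1,0,0,0,0,0,0,-1,0,0,0,0,0,0], "newtons": 70}}

```text
clock: 7.25
tcp_pos: [0.532, 0.1781, 0.0626]
orientation: [0.002, 0.647, 0.762, 0.002]
wrist_force: [-1.3, -0.5, 5.9]
finger_gap: 0.0108
grip_force: 69.4
```

Run:
```python
from h import *
s=get_state(); print(s["tcp_pos"],s["finger_gap"],s["grip_force"],s["wrist_force"],goto([.530,.1777,.060],down(np.radians(99.4)),s))
```

```text
[0.53197232 0.17807162 0.06257416] 0.010829224620785482 69.35256600379944 [-1.27689536 -0.53166502  5.90319414] (array([-0. , -2. ,  2.6]), array([ 0.0046,  0.    , -0.0007]))
```

Call:
{"method": "arm_command", "body": {"moves": [-1,0,0,-4,0,0,0,-1,0,0,-8,0,0,0,-1,0,0,-8,0,0,0,-1,0,0,0,0,0,0]}}

```text
clock: 7.75
tcp_pos: [0.5326, 0.1782, 0.0828]
orientation: [0.002, 0.647, 0.762, 0.002]
wrist_force: [-0.1, 1.3, -5.4]
finger_gap: 0.0106
grip_force: 68.2
```

Run:
```python
from h import *
s=get_state(); print(s["tcp_pos"],s["orientation"],s["finger_gap"],s["wrist_force"],s["ft_torque"])
np.savez("g.npz",t=s["tcp_pos"],o=s["orientation"])
p,d=read_camera("wrist"); C=cloud("wrist",d,s)
q=C[(abs(C[...,1]-.178)<.12)&(C[...,0]<.48)&(C[...,0]>.4)&(C[...,2]>.04)&(C[...,2]<.13)]
print("bar",len(q),q.mean(0),np.percentile(q,[2,98],axis=0).round(4))
```

```text
[0.53263267 0.17817819 0.08282114] [0.00193872 0.64708294 0.76241364 0.00231316] 0.010551079347906361 [-0.05553706  1.28642135 -5.38982569] [-0.01991999  0.02587031 -0.00161486]
bar 12513 [0.44384192 0.19680248 0.08599091] [[0.4275 0.1363 0.0594]
 [0.4792 0.2433 0.0932]]
```

Call:
{"method": "arm_command", "body": {"moves": [-1,0,0,-20,0,0,0,-1,0,0,-40,0,0,0,-1,0,0,-40,0,0,0,-1,0,0,-40,0,0,0,-1,0,0,-40,0,0,0,-1,0,0,-40,0,0,0,-1,0,0,-20,0,0,0,-1,0,0,-10,0,0,0]}}

```text
clock: 8.8
tcp_pos: [0.5311, 0.1779, 0.333]
orientation: [0.002, 0.647, 0.762, 0.002]
wrist_force: [0.3, -0.2, -6.1]
finger_gap: 0.0105
grip_force: 68.8
```

Call:
{"method": "arm_command", "body": {"moves": [-1,-15,-4,0,0,0,0,-1,-30,-7,0,0,0,0,-1,-45,-11,0,0,0,0,-1,-50,-12,0,0,0,0,-1,-50,-12,0,0,0,0,-1,-50,-12,0,0,0,0,-1,-50,-13,0,0,0,0,-1,-45,-11,0,0,0,0]}}

```text
clock: 9.8
tcp_pos: [0.5028, -0.1683, 0.33]
orientation: [0.0, 0.648, 0.762, 0.001]
wrist_force: [0.8, -0.0, -4.8]
finger_gap: 0.0107
grip_force: 68.8
```

Call:
{"method": "arm_command", "body": {"moves": [-1,-35,-9,0,0,0,0,-1,-20,-5,0,0,0,0.03,-1,-10,-3,0,0,0,0.03,-1,0,0,0,0,0,0,-1,0,0,0,0,0,0]}}

```text
clock: 10.42
tcp_pos: [0.498, -0.2317, 0.3316]
orientation: [0.001, 0.669, 0.743, 0.002]
wrist_force: [-0.0, 0.1, -4.8]
finger_gap: 0.0111
grip_force: 68.8
```

```bash
cat > at.py <<'E'
from h import *
import sys
g=np.load("g.npz"); A0=Rq(g["o"]); dyaw=np.radians(5.913-9.4)
Rt=(R.from_euler("z",dyaw)*A0).as_matrix()
s=get_state(); print(s["clock"],s["tcp_pos"],s["orientation"],s["finger_gap"],s["wrist_force"])
print(goto([.5654,-.2358,float(sys.argv[1])],Rt,s))
p,d=read_camera("wrist"); n=sys.argv[2]; cv2.imwrite(f"pics/{n}.png",p); np.savez(f"{n}.npz",p=p,d=d,t=s["tcp_pos"],o=s["orientation"])
E
python3 at.py .333 w4
```

```text
10.425 [ 0.49797715 -0.23171502  0.33161169] [0.00121509 0.66911044 0.74315951 0.00192088] 0.011057789707858603 [-0.02261325  0.14742934 -4.79688031]
(array([-11.1,  66.6,  -1.1]), array([-0.0016, -0.0007,  0.0023]))
```

View pics/w4.png

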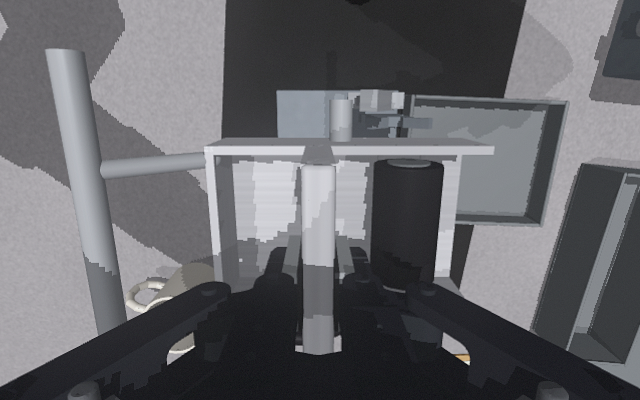

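The pan hangs level with the roller inside at (408,222). My lateral y sign was off, so I correct by the computed amounts.

Call:
{"method": "arm_command", "body": {"moves": [-1,-2,12,0,0,0,0,-1,-4,25,0,0,0,0,-1,-3,20,-1,-0.0016,0,0.0023,-1,-2,9.6,0,0,0,0,-1,0,0,20,0,0,0,-1,0,0,40,0,0,0,-1,0,0,30,0,0,0,-1,0,0,10,0,0,0]}}

```text
clock: 11.48
tcp_pos: [0.5648, -0.2359, 0.2306]
orientation: [-0.0, 0.67, 0.742, 0.002]
wrist_force: [-0.1, -0.4, -5.6]
finger_gap: 0.0112
grip_force: 68.9
```

Call:
{"method": "arm_command", "body": {"moves": [-1,0,0,10,0,0,0,-1,0,0,0,0,0,0,-1,0,0,0,0,0,0]}}

```text
clock: 11.85
tcp_pos: [0.5665, -0.2372, 0.2241]
orientation: [0.003, 0.67, 0.742, 0.003]
wrist_force: [-0.0, 0.1, -5.4]
finger_gap: 0.0106
grip_force: 68.7
```

```bash
python3 at.py .1526 w5
python3 - <<'E'
from h import *
z=np.load("w5.npz"); s=dict(tcp_pos=z["t"],orientation=z["o"]); C=cloud("wrist",z["d"],s)
c=np.array([.5773,-.2346]); y=np.radians(5.913); u=np.array([np.cos(y),np.sin(y)]); w=np.array([-u[1],u[0]])
S=np.stack([(C[...,:2]-c)@u,(C[...,:2]-c)@w,C[...,2]],-1)
k=S[(abs(S[...,1]-.056)<.007)&(abs(S[...,2]-.132)<.004)&(abs(S[...,0])<.06)]
print("cheek",len(k),np.median(k,0),k.min(0),k.max(0)); 
a=k[:,0]; print("gap",np.sort(a)[np.r_[:3,-3:0]],a[a<0].max(initial=-1),a[a>0].min(initial=1))
zt=s["tcp_pos"][2]-.0626
k=S[(S[...,1]>.045)&(S[...,1]<.07)&(abs(S[...,0])<.015)&(abs(S[...,2]-zt-.017)<.012)]; print("pin",len(k),np.percentile(k,[1,50,99],axis=0).round(4))
k=S[(abs(S[...,1])<.12)&(abs(S[...,0]+.105)<.015)&(abs(S[...,2]-zt-.07)<.012)]; print("bar",len(k),np.percentile(k,[1,50,99],axis=0).round(4))
E
```

```text
11.85 [ 0.56648807 -0.23719257  0.22406665] [0.0028911  0.6704913  0.74190743 0.00253541] 0.010601221035321908 [-0.03167283  0.05838775 -5.39963193]
(array([ 1.6, -1.5, 71.5]), array([ 0.0016,  0.0009, -0.0014]))
cheek 620 [0.01902604 0.05543954 0.13246588] [-0.03177727  0.0506424   0.12800689] [0.03211697 0.06045971 0.13598929]
gap [-0.03177727 -0.03169271 -0.03168334  0.03196947  0.03209657  0.03211697] -0.017213098277155316 0.017705420690625192
pin 887 [[-0.0041  0.0451  0.1792]
 [ 0.0013  0.0548  0.1833]
 [ 0.0074  0.0641  0.1854]]
bar 10311 [[-0.1078 -0.0312  0.2226]
 [-0.1002  0.0348  0.2321]
 [-0.0919  0.0809  0.2345]]
```

View pics/w5.png

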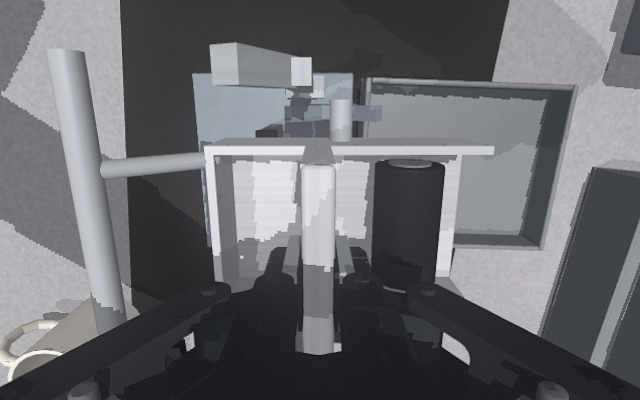

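Pin (341,115) is 1.6 mm too far forward and about 1.5 mm short in y, matching the computed correction. The stop head is at (255,65) and clear of the bar. I lower it.

Call:
{"method": "arm_command", "body": {"moves": [-1,1.6,-1.5,10,0.0016,0.0009,-0.0014,-1,0,0,20,0,0,0,-1,0,0,15,0,0,0,-1,0,0,10,0,0,0,-1,0,0,5,0,0,0,-1,0,0,0,0,0,0]}}

```text
clock: 12.65
tcp_pos: [0.5645, -0.2353, 0.1627]
orientation: [0.001, 0.67, 0.742, 0.002]
wrist_force: [0.8, -0.1, -5.1]
finger_gap: 0.0107
grip_force: 68.9
```

Call:
{"method": "arm_command", "body": {"moves": [-1,0,0,3,0,0,0,-1,0,0,3,0,0,0,-1,0,0,3,0,0,0,-1,0,0,0,0,0,0]}}

```text
clock: 13.15
tcp_pos: [0.5644, -0.2352, 0.1535]
orientation: [0.001, 0.67, 0.742, 0.002]
wrist_force: [-0.2, -0.6, -5.0]
finger_gap: 0.0106
grip_force: 68.9
```

```bash
python3 at.py .1526 w6
```

```text
13.15 [ 0.56436305 -0.23519501  0.15350353] [0.00075042 0.66997606 0.74237974 0.00195869] 0.010583147683161686 [-0.17170879 -0.61869334 -5.0019389 ]
(array([-0.7,  1. ,  0.9]), array([-0.0021, -0.0015,  0.    ]))
```

Still bearing its full weight, about 1 mm to go.

Call:
{"method": "arm_command", "body": {"moves": [-1,0,0.5,1,0,0,0,-1,0,0,1,0,0,0,-1,0,0,0,0,0,0]}}

```text
clock: 13.58
tcp_pos: [0.5655, -0.2353, 0.1526]
orientation: [0.002, 0.67, 0.742, 0.002]
wrist_force: [0.6, 1.3, 0.5]
finger_gap: 0.0108
grip_force: 69.7
```

Call:
{"method": "arm_command", "body": {"moves": [1,0,0,0,0,0,0,1,0,0,0,0,0,0,1,0,0,0,0,0,0,1,0,0,0,0,0,0,1,0,0,-10,0,0,0,1,0,0,-40,0,0,0,1,0,0,-40,0,0,0,1,0,0,0,0,0,0]}}

```text
clock: 14.58
tcp_pos: [0.5665, -0.2365, 0.2466]
orientation: [0.005, 0.67, 0.742, 0.003]
wrist_force: [-0.3, -0.1, 0.1]
finger_gap: 0.0855
grip_force: 0.0
```

```bash
cat > chk.py <<'E'
from h import *
import sys
s=get_state(); print(s["clock"],s["tcp_pos"],s["orientation"],s["finger_gap"],np.round(s["joint_pos"],3))
n=sys.argv[1]; p,d=read_camera("wrist"); cv2.imwrite(f"pics/{n}.png",p); np.savez(f"{n}.npz",p=p,d=d,t=s["tcp_pos"],o=s["orientation"])
C=cloud("wrist",d,s); c=np.array([.5773,-.2346]); y=np.radians(5.913); u=np.array([np.cos(y),np.sin(y)]); w=np.array([-u[1],u[0]])
S=np.stack([(C[...,:2]-c)@u,(C[...,:2]-c)@w,C[...,2]],-1)
def b(nm,x0,x1,y0,y1,z0,z1):
    k=S[(S[...,0]>x0)&(S[...,0]<x1)&(S[...,1]>y0)&(S[...,1]<y1)&(S[...,2]>z0)&(S[...,2]<z1)]
    if len(k): print(nm,len(k),(np.percentile(k,[1,50,99],axis=0)*1e3).round(1).tolist())
b("strap",-.03,.01,-.06,.06,.16,.19); b("bar",-.125,-.085,-.1,.1,.14,.172); b("pin",-.012,.012,.061,.069,.1,.12)
b("walltop front",.04,.08,-.055,.055,.122,.137); b("walltop rear",-.07,-.04,-.05,.05,.122,.137)
print([(np.round(x["point"]).tolist(),round(x["confidence"],2)) for x in recognise("wrist","roller")])
E
python3 chk.py w7
```

```text
14.575 [ 0.56651585 -0.23649884  0.24659709] [0.00490021 0.66997681 0.7423605  0.00281839] 0.08546040553114524 [-0.528  0.378  0.176  1.358  0.004  0.941]
strap 2734 [[-17.1, -42.6, 168.1], [-11.3, 5.5, 181.5], [-5.3, 45.4, 183.1]]
bar 4123 [[-109.2, -39.1, 146.6], [-101.4, 29.9, 161.4], [-86.1, 82.2, 163.8]]
pin 105 [[-4.7, 61.5, 108.2], [0.6, 63.7, 111.9], [6.1, 65.9, 114.1]]
walltop front 1712 [[40.1, -44.3, 122.3], [47.2, 2.2, 129.6], [69.8, 45.4, 133.0]]
walltop rear 1517 [[-69.6, -44.5, 122.3], [-60.6, 1.8, 131.5], [-40.8, 45.4, 135.8]]
[([370.0, 181.0], 0.84)]
```

View pics/w7.png

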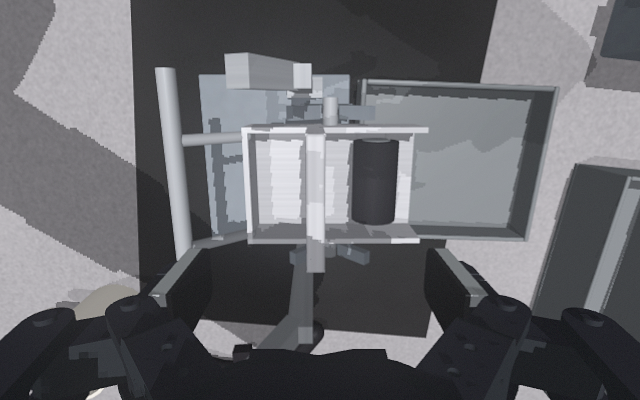

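The pan sits level, with pins seated (330,110), roller inside (375,180), bar at (172,155) and tote beyond at (460,160). Next is the bar grasp with the tool leaned back 20°.

```bash
cat > bar.py <<'E'
from h import *
y=np.radians(5.913); u=np.array([np.cos(y),np.sin(y),0]); c=np.array([.5773,-.2346,0])
ez=np.array([0,0,1]); bar=c-.1045*u+.155*ez; piv=c+.105*ez
ph=np.radians(20); Rg=down(y+np.pi/2,-ph); tz=Rg[:,2]; G=bar+.019*tz; P=G-.075*tz
if __name__=="__main__":
    print("toolz in stand",tz@u,tz[2], "G",G,"P",P)
    s=get_state(); print("to P",goto(P,Rg,s)); print("to G",goto(G,Rg,s))
    p=Rg.T@(piv-G); print("pivot in tool mm",(p*1e3).round(1))
    for a in (.057,.05,.04): print(a,((p-R.from_rotvec([a,0,0]).apply(p))*1e3).round(2))
E
python3 bar.py
```

```text
toolz in stand 0.34202014332566893 -0.9396926207859085 G [ 0.4798198  -0.24469595  0.13714584] P [ 0.45430477 -0.24733853  0.20762279]
to P (array([  -0.4, -111.5,   34.4]), array([-0.3434, -0.    , -0.0007]))
to G (array([ -0.4, -86.3, 105. ]), array([-0.3434, -0.    , -0.0007]))
pivot in tool mm [ 0.  81.1 63.7]
0.057 [ 0.    3.76 -4.52]
0.05 [-0.    3.29 -3.97]
0.04 [ 0.    2.61 -3.19]
```

Call:
{"method": "arm_command", "body": {"moves": [1,0,-30,0,0,0,0,1,0,-40,0,0,0,0,0.3,0,-41,10,-0.1,0,0,0.3,0,0,0,-0.12,0,0,0.3,0,0,0,-0.1234,0,-0.0007,0.3,0,0,0,0,0,0,0.3,0,0,0,0,0,0]}}

```text
clock: 15.55
tcp_pos: [0.4543, -0.2469, 0.2311]
orientation: [0.115, 0.66, 0.731, 0.128]
wrist_force: [-0.6, -0.3, 0.1]
finger_gap: 0.0557
grip_force: 0.0
```

Run:
```python
from bar import *
s=get_state(); print(s["clock"],s["finger_gap"],np.round(s["joint_pos"],3)); print("to P",goto(P,Rg,s)); print("to G",goto(G,Rg,s))
p,d=read_camera("wrist"); cv2.imwrite("pics/w8.png",p)
C=cloud("wrist",d,s)-c; w=np.array([-u[1],u[0],0]); S=np.stack([C@u,C@w,C[...,2]],-1)
k=S[(abs(S[...,0]+.105)<.02)&(abs(S[...,1]-.04)<.06)&(S[...,2]>.145)&(S[...,2]<.175)]; print(len(k),np.percentile(k,[1,50,99],axis=0).round(4))
```

```text
15.55 0.055714947356510634 [-0.815 -0.002 -0.383  0.975  0.273  0.683]
to P (array([-0.5, -8. , 22.1]), array([-0.003 , -0.0011, -0.0009]))
to G (array([-0.6, -7.8, 97.1]), array([-0.003 , -0.0011, -0.0009]))
3403 [[-0.1103 -0.0188  0.1489]
 [-0.1057  0.0379  0.1618]
 [-0.0882  0.0827  0.164 ]]
```

View pics/w8.png

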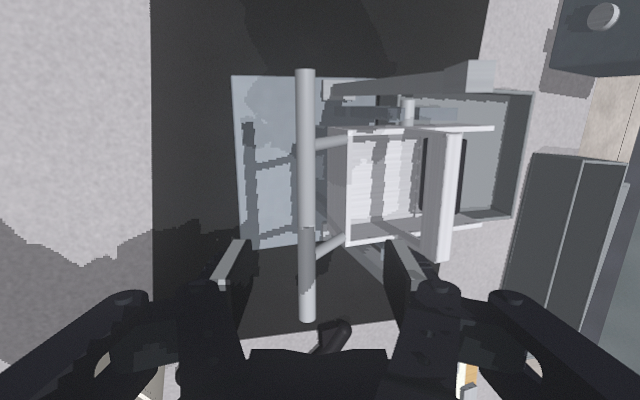

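The bar (306,195) runs between the fingers. I go in and grip it.

Call:
{"method": "arm_command", "body": {"moves": [0.3,0,-7.8,22,-0.003,-0.0011,-0.0009,0.3,0,0,30,0,0,0,0.3,0,0,30,0,0,0,0.3,0,0,10,0,0,0,0.3,0,0,5,0,0,0,0.3,0,0,0,0,0,0]}}

```text
clock: 16.35
tcp_pos: [0.4806, -0.2443, 0.1381]
orientation: [0.117, 0.659, 0.732, 0.129]
wrist_force: [0.1, -0.4, -0.3]
finger_gap: 0.0553
grip_force: 0.0
```

Run:
```python
from bar import *
s=get_state(); print(s["clock"],s["wrist_force"],"to G",goto(G,Rg,s))
```

```text
16.35 [ 0.07439321 -0.40503573 -0.26072493] to G (array([-0.3, -1.1,  0.6]), array([0.0019, 0.0005, 0.001 ]))
```

Call:
{"method": "arm_command", "body": {"moves": [0.3,0,-0.8,0.5,0,0,0,-1,0,0,0,0,0,0,-1,0,0,0,0,0,0,-1,0,0,0,0,0,0,-1,0,0,0,0,0,0,-1,0,0,0,0,0,0], "newtons": 50}}

```text
clock: 17.1
tcp_pos: [0.4796, -0.2443, 0.1373]
orientation: [0.117, 0.659, 0.731, 0.129]
wrist_force: [-3.2, 1.2, 6.2]
finger_gap: 0.0108
grip_force: 49.0
```

Call:
{"method": "arm_command", "body": {"moves": [-1,0,3.76,-4.52,0.057,0,0,-1,0,3.76,-4.52,0.057,0,0,-1,0,3.76,-4.52,0.057,0,0,-1,0,3.76,-4.52,0.057,0,0,-1,0,3.76,-4.52,0.057,0,0,-1,0,0,0,0,0,0]}}

```text
clock: 17.85
tcp_pos: [0.4929, -0.2429, 0.163]
orientation: [0.022, 0.669, 0.743, 0.024]
wrist_force: [-1.0, -1.8, 2.1]
finger_gap: 0.0102
grip_force: 49.6
```

```bash
cat > tip.py <<'E'
from bar import *
s=get_state(); A=Rq(s["orientation"]).as_matrix(); t=np.array(s["tcp_pos"]); tz=A[:,2]
w=np.array([-u[1],u[0],0])
b=t-.019*tz-piv; print(s["clock"],"bar est rel pivot mm (x,y,z)",(1e3*np.array([b@u,b@w,b[2]])).round(1),"r",np.hypot(b@u,b[2])*1e3,"tip by pos",154.4-np.degrees(np.arctan2(b[2],b@u)),"tool tip",20-np.degrees(np.arctan2(tz@u,-tz[2])), "yaw err",np.degrees(A[:,0]@u).round(2),"roll",A[2,0].round(4))
f=s["wrist_force"]; print("F stand",np.round([f@u,f@w,f[2]],1),"grip",s["grip_force"],s["finger_gap"])
E
python3 tip.py
```

```text
17.85 bar est rel pivot mm (x,y,z) [-86.    0.4  77. ] r 115.41694298508781 tip by pos 16.231004204425886 tool tip 16.267926348682614 yaw err -0.08 roll -0.0008
F stand [-1.2 -1.7  2.1] grip 49.55012798309326 0.010163509208041863
```

Call:
{"method": "arm_command", "body": {"moves": [-1,0,3.76,-4.52,0.057,0,0,-1,0,3.76,-4.52,0.057,0,0,-1,0,3.76,-4.52,0.057,0,0,-1,0,3.76,-4.52,0.057,0,0,-1,0,3.76,-4.52,0.057,0,0,-1,0,3.76,-4.52,0.057,0,0,-1,0,0.65,-0.8,0.01,0,0,-1,0,0,0,0,0,0]}}

```text
clock: 18.85
tcp_pos: [0.5172, -0.2401, 0.1886]
orientation: [-0.096, 0.663, 0.735, -0.106]
wrist_force: [-2.1, 0.6, 3.1]
finger_gap: 0.01
grip_force: 50.0
```

```bash
python3 tip.py
```

```text
18.85 bar est rel pivot mm (x,y,z) [-55.    0.7 101.9] r 115.75781518874375 tip by pos 36.042340113595785 tool tip 36.40553983057734 yaw err -0.02 roll 0.0004
F stand [-2.   0.8  3.1] grip 49.96573626995087 0.010048807214078902
```

Call:
{"method": "arm_command", "body": {"moves": [-1,0,1.31,-1.6,0.02,0,0,-1,0,0.65,-0.8,0.01,0,0,-1,0,0.65,-0.8,0.01,0,0,-1,0,0,0,0,0,0]}}

```text
clock: 19.35
tcp_pos: [0.5209, -0.2397, 0.1912]
orientation: [-0.109, 0.661, 0.733, -0.121]
wrist_force: [-1.8, 0.0, 5.4]
finger_gap: 0.0103
grip_force: 49.9
```

```bash
python3 tip.py
```

```text
19.35 bar est rel pivot mm (x,y,z) [-50.5   0.7 104.2] r 115.83029189147213 tip by pos 38.54163819820937 tool tip 38.729293782283335 yaw err -0.03 roll -0.0002
F stand [-1.8  0.2  5.4] grip 49.9400532245636 0.010345976297395872
```

Call:
{"method": "arm_command", "body": {"moves": [-1,0,0.65,-0.8,0.01,0,0,-1,0,0.65,-0.8,0.01,0,0,-1,0,0,0,0,0,0]}}

```text
clock: 19.73
tcp_pos: [0.5227, -0.2396, 0.1923]
orientation: [-0.115, 0.659, 0.732, -0.128]
wrist_force: [-2.6, 0.6, 3.5]
finger_gap: 0.0105
grip_force: 49.9
```

```bash
python3 tip.py
```

```text
19.725 bar est rel pivot mm (x,y,z) [-48.3   0.6 105.2] r 115.76133045932858 tip by pos 39.712921406348116 tool tip 39.87401981312328 yaw err -0.04 roll -0.0004
F stand [-2.5  0.9  3.5] grip 49.94647979736328 0.010458264938942821
```

Call:
{"method": "arm_command", "body": {"moves": [-1,0,0.65,-0.8,0.01,0,0,-1,0,0,0,0,0,0]}}

```text
clock: 19.98
tcp_pos: [0.5226, -0.2396, 0.1924]
orientation: [-0.12, 0.659, 0.731, -0.133]
wrist_force: [-4.2, -0.3, 2.8]
finger_gap: 0.0099
grip_force: 49.7
```

Call:
{"method": "arm_command", "body": {"moves": [-1,0,0.65,-0.8,0.01,0,0,-1,0,0,0,0,0,0]}}

```text
clock: 20.23
tcp_pos: [0.5224, -0.2396, 0.1925]
orientation: [-0.124, 0.658, 0.73, -0.137]
wrist_force: [-8.0, -1.0, 0.3]
finger_gap: 0.0101
grip_force: 49.4
```

```bash
python3 tip.py
```

```text
20.225 bar est rel pivot mm (x,y,z) [-48.2   0.7 105.2] r 115.74272827927867 tip by pos 39.804446513340054 tool tip 41.30661408950236 yaw err -0.01 roll 0.0008
F stand [-8.1 -0.2  0.3] grip 49.44362819194794 0.010116344414109057
```

Contact: position stopped at 39.8° and the force is rising. I press a little more and hold.

Call:
{"method": "arm_command", "body": {"moves": [-1,0,0.6,-0.3,0,0,0,-1,0,0,0,0,0,0,-1,0,0,0,0,0,0,-1,0,0,0,0,0,0,-1,0,0,0,0,0,0,-1,0,0,0,0,0,0,-1,0,0,0,0,0,0,-1,0,0,0,0,0,0]}}

```text
clock: 21.22
tcp_pos: [0.5225, -0.2396, 0.1926]
orientation: [-0.124, 0.658, 0.73, -0.137]
wrist_force: [-9.3, -1.4, -0.5]
finger_gap: 0.01
grip_force: 49.4
```

Call:
{"method": "arm_command", "body": {"moves": [-1,0,0,0,0,0,0,-1,0,0,0,0,0,0,-1,0,0,0,0,0,0,-1,0,0,0,0,0,0]}}

```text
clock: 21.72
tcp_pos: [0.5225, -0.2396, 0.1925]
orientation: [-0.125, 0.658, 0.73, -0.137]
wrist_force: [-9.4, -1.2, 0.3]
finger_gap: 0.0104
grip_force: 49.4
```

```bash
python3 tip.py
python3 - <<'E'
from h import *
for n in ("top","scene"):
    p,d=read_camera(n); cv2.imwrite(f"pics/{n}9.png",p)
    for x in recognise(n,"roller"):
        q=np.round(x["point"]).astype(int); print(n,q,round(x["confidence"],2),lift(n,q,d[q[1],q[0]]).round(3))
    P=proj(n,[.68,-.23,.02])[0].astype(int); print(P)
    cv2.imwrite(f"pics/{n}9c.png",cv2.resize(p[max(P[1]-60,0):P[1]+110,P[0]-110:P[0]+110],None,fx=3,fy=3))
E
```

```text
21.725 bar est rel pivot mm (x,y,z) [-48.1   0.7 105.2] r 115.73181246733084 tip by pos 39.819676863693246 tool tip 41.36628502845858 yaw err 0.01 roll 0.0011
F stand [-9.5 -0.2  0.3] grip 49.39347267150879 0.01040839369763671
[362 128]
scene [232 241] 0.78 [[ 0.773 -0.201  0.043]]
scene [294 189] 0.36 [[ 0.437 -0.289 -0.003]]
[250 225]
```

View pics/scene9c.png

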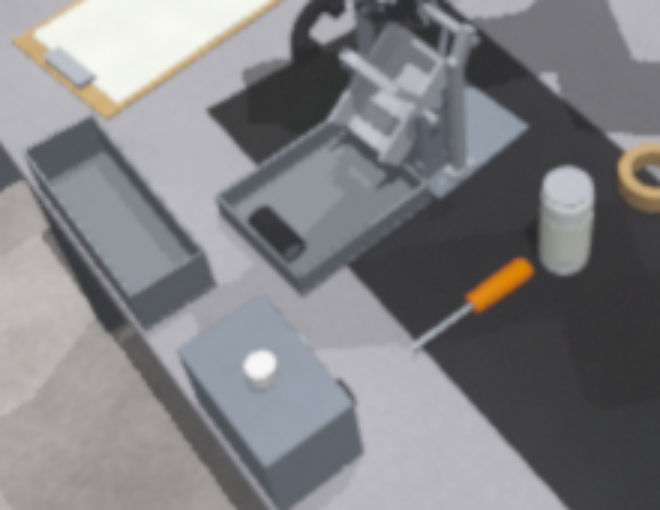

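The roller lies in the tote at crop (277,232), and the pan's bar has been against the stops for over a second. I lower it now.

Call:
{"method": "arm_command", "body": {"moves": [-1,0,-0.6,0.3,0,0,0,-1,0,-3.5,4.72,-0.057,0,0,-1,0,-3.5,4.72,-0.057,0,0,-1,0,-3.5,4.72,-0.057,0,0,-1,0,-3.5,4.72,-0.057,0,0,-1,0,-3.5,4.72,-0.057,0,0,-1,0,-3.5,4.72,-0.057,0,0]}}

```text
clock: 22.8
tcp_pos: [0.4973, -0.2422, 0.1707]
orientation: [-0.008, 0.67, 0.743, -0.009]
wrist_force: [-4.0, -0.7, 4.4]
finger_gap: 0.0102
grip_force: 50.1
```

Call:
{"method": "arm_command", "body": {"moves": [-1,0,-3.5,4.72,-0.057,0,0,-1,0,-3.5,4.72,-0.057,0,0,-1,0,-3.5,4.72,-0.057,0,0,-1,0,-3.5,4.72,-0.057,0,0,-1,0,-1.9,2.5,-0.03,0,0,-1,0,0,0,0,0,0]}}

```text
clock: 23.55
tcp_pos: [0.4834, -0.2437, 0.1477]
orientation: [0.078, 0.665, 0.737, 0.086]
wrist_force: [-1.6, -0.3, 0.0]
finger_gap: 0.0104
grip_force: 49.9
```

```bash
python3 tip.py
```

```text
23.55 bar est rel pivot mm (x,y,z) [-98.7   0.7  61.2] r 116.11997513105878 tip by pos 6.193737044217443 tool tip 6.636751233737009 yaw err 0.02 roll 0.0001
F stand [-1.6 -0.1  0. ] grip 49.90935444831848 0.010398328367562982
```

Call:
{"method": "arm_command", "body": {"moves": [-1,0,-2.5,3.3,-0.04,0,0,-1,0,-1.9,2.5,-0.03,0,0,-1,0,-1.25,1.63,-0.02,0,0,-1,0,0,0,0,0,0]}}

```text
clock: 24.05
tcp_pos: [0.4805, -0.244, 0.1392]
orientation: [0.108, 0.661, 0.733, 0.12]
wrist_force: [-0.4, -0.4, -0.6]
finger_gap: 0.0101
grip_force: 49.7
```

```bash
python3 tip.py
```

```text
24.05 bar est rel pivot mm (x,y,z) [-103.3    0.6   52.2] r 115.7877897772662 tip by pos 1.2008121463209704 tool tip 1.4280292464451527 yaw err -0.01 roll -0.0
F stand [-0.4 -0.3 -0.6] grip 49.72963571548462 0.010085234225037232
```

Call:
{"method": "arm_command", "body": {"moves": [-1,0,-0.63,0.82,-0.01,0,0,-1,0,-0.63,0.82,-0.01,0,0,-1,0,0,0,0,0,0]}}

```text
clock: 24.42
tcp_pos: [0.4798, -0.2441, 0.1374]
orientation: [0.115, 0.66, 0.732, 0.127]
wrist_force: [0.2, -0.3, -1.7]
finger_gap: 0.0102
grip_force: 49.7
```

```bash
python3 tip.py
```

```text
24.425 bar est rel pivot mm (x,y,z) [-104.4    0.6   50.3] r 115.83507648008676 tip by pos 0.12116165235650556 tool tip 0.2769295301984762 yaw err -0.02 roll -0.0004
F stand [ 0.2 -0.3 -1.7] grip 49.70401883125305 0.010224273119517435
```

Call:
{"method": "arm_command", "body": {"moves": [-1,0,-0.3,0.5,-0.005,0,0,-1,0,0,0.3,0,0,0,-1,0,0,0,0,0,0]}}

```text
clock: 24.8
tcp_pos: [0.4798, -0.2442, 0.1372]
orientation: [0.117, 0.659, 0.731, 0.129]
wrist_force: [-4.2, 0.8, 5.7]
finger_gap: 0.0101
grip_force: 50.5
```

Resting on the rest. I release (half open) and back off along the tool axis.

Call:
{"method": "arm_command", "body": {"moves": [0.2,0,0,0,0,0,0,0.2,0,0,0,0,0,0,0.2,0,0,0,0,0,0,0.2,0,0,0,0,0,0,0.2,0,0,-10,0,0,0,0.2,0,0,-30,0,0,0,0.2,0,0,-45,0,0,0,0.2,0,0,-45,0,0,0]}}

```text
clock: 25.8
tcp_pos: [0.4349, -0.2485, 0.2605]
orientation: [0.116, 0.659, 0.732, 0.129]
wrist_force: [0.6, -0.3, -0.5]
finger_gap: 0.0514
grip_force: 0.0
```

Call:
{"method": "arm_command", "body": {"moves": [0.2,0,0,-20,0,0,0,0.2,0,0,0,0,0,0,0.2,0,0,0,0,0,0]}}

```text
clock: 26.18
tcp_pos: [0.4285, -0.2491, 0.2768]
orientation: [0.116, 0.659, 0.731, 0.129]
wrist_force: [-0.2, -0.2, 0.0]
finger_gap: 0.0513
grip_force: 0.0
```

```bash
python3 chk.py w10
python3 - <<'E'
from h import *
p,d=read_camera("scene"); C=cloud("scene",d); cv2.imwrite("pics/s10.png",cv2.resize(p[140:310,180:420],None,fx=3,fy=3))
E
```

```text
26.175 [ 0.42853064 -0.24907037  0.27679315] [0.11591424 0.65948719 0.73147095 0.12880518] 0.051269833705810945 [-0.865 -0.055 -0.322  1.101  0.285  0.632]
strap 2857 [[-17.9, -43.1, 161.3], [-16.4, 3.8, 179.1], [-6.0, 45.5, 183.1]]
bar 3364 [[-110.1, -80.2, 148.0], [-105.6, 11.1, 161.8], [-87.2, 82.0, 164.0]]
pin 73 [[-5.3, 61.2, 106.6], [-2.0, 64.0, 111.7], [4.9, 65.9, 114.1]]
walltop front 284 [[40.2, -44.5, 122.4], [54.9, -40.4, 131.6], [70.6, 45.5, 133.2]]
walltop rear 1119 [[-69.4, -44.3, 122.3], [-63.0, 1.6, 131.4], [-40.6, 45.6, 135.6]]
[([487.0, 148.0], 0.92)]
```

View pics/s10.png

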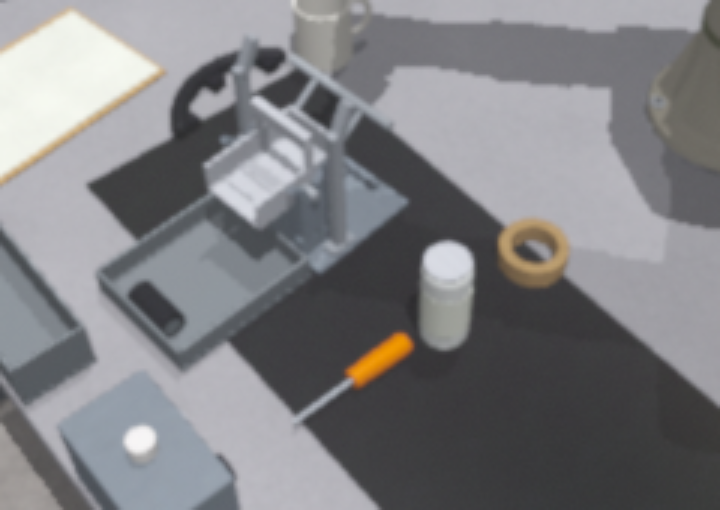

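The pan is level in its slots (265,165), the roller is in the tote (157,305), the bystanders haven't moved, and the gripper is clear.

```bash
python3 -c "from workcell import hand_in; print(hand_in())"
```

```text
the job is handed in; nothing more can be done
None
```

The job is handed in after about 26 s of the 67 s: the pan lies level in its slots and released, the roller is in the tote after more than a second held against the stops, and the last picture shows nothing else disturbed.

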